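# Work the tight locating block out of a violin maker's jig

### The job

The tall wooden locating block is stuck in its dovetail slot between the two stiff jaws of the jig: rock it from side to side, towards one jaw and then the other, until both jaws have given way, rather than pulling it straight out. Then lift it out and finish while holding it, upright and still, just clear of the jaws (about a finger's breadth) over the slot. Leave everything else where it is.

Things in the scene. Friction and masses are not known exactly. Their poses are not given: they have to be found in the camera images.
- block: the locating block: light wood, upright, 90 mm high, 44 mm long (its x), 24 mm wide (its y); brass screw head on top; 0.07 to 0.14 kg. Its lowest 22 mm are a dovetail foot that widens evenly from 24 mm wide (top of foot) to 30 mm (underside). A groove 9 mm wide and 8.5 mm deep runs along the underside. Origin: centre of the underside, z up
- block_top (a point): centre of the block's top face, 90 mm above its underside. Grip the block on the two faces 24 mm apart (fingers closing along its y), in the upper half: from 45 to 90 mm above the underside they are free
- jig: the jig, fixed: plywood board 270 x 190 x 18 mm, slot at its middle. Origin: centre of the underside, x along the board and slot, y across the slot to the left jaw, z up. Fixed end plates 20 mm high close the slot in x, 1 mm from the block; fixed backstops 22 mm high stand behind the jaws, outer faces 55 mm from the middle
- slot (a point): centre of the slot's floor (the board's top, 18 mm above the bench), where the block's underside starts; axes as the jig. A steel rod 7 mm thick lies along it to keep the grooved foot from shifting. Leaning the block about 0.3 rad one way and then the other about its underside (it stands on its lower edge, the middle rises 4 mm) pushes both jaws back enough; it takes up to 10 N at 75 mm up
- jaw_left (a joint): slide (m) of the dark wooden jaw at the block's +y side: 0 as found, tight on the foot; grows to at most 0.006 as it is pushed outwards. No spring: it stays where pushed, and takes about 16 N. Both jaws are 44 mm long, 22 mm high above the board, and overhang the foot with its slope; each must give about 3 mm before the foot lifts out freely
- jaw_right (a joint): the same for the jaw on the -y side, growing towards -y
- plane: bystander, leave alone: small brass finger plane, 52 x 20 x 25 mm, standing on the far end of the jig board. Origin: centre of its underside
- spare_a: bystander, leave alone: spare offcut of light wood, lying flat, 60 x 30 x 24 mm, on the near end of the jig board. Origin: centre of its underside
- chisel_a: bystander, leave alone: chisel with wooden handle, length 210 mm, lying on the bench along its x. Origin: on the bench under the joint of handle and blade
- chisel_b: bystander, leave alone: chisel with wooden handle, length 230 mm, lying on the bench along its x. Origin: on the bench under the joint of handle and blade
- amber_bottle: bystander, leave alone: amber glass bottle, diameter 68, height 150 mm, on the bench. Origin: centre of its underside
- dish: bystander, leave alone: small white dish, diameter 76, height 35 mm, on the bench. Origin: centre of its underside
- varnish_jar: bystander, leave alone: small glass jar with brass lid, diameter 56, height 65 mm, on the bench. Origin: centre of its underside
Mind the look-alikes: they are no part of the job. Leave any blue or orange look-alike of the block alone.

How it is judged (in metres and radians):
On the way:
1. both jaws have been pushed back at least 1.5 mm by rocking, the block's foot still in the slot (risen less than 12 mm) (value of joint each of jaw_left, jaw_right above 0.0015 m and z of block in the frame of slot below 0.012 m), for 0.1 s.
At the end, for the whole second after the job is handed in: The gripper holds the block over the slot (within 30 mm sideways), upright within about 10 degrees and still, its underside 26 to 55 mm above the slot floor (4 to 33 mm above the jaws), touching nothing of the jig (z of block in the frame of slot between 0.026 and 0.055 m and horizontal distance between block and slot below 0.03 m and angle between block's own z axis and vertical below 0.17 rad and linear speed of block below 0.02 m/s and contact force between the fingers and block above 2 N and contact force between block and jig below 0.2 N); the arm keeps its last pose, push and grip.
It fails at once if the block is pulled up more than 9 mm before both jaws have given 1.5 mm (yanked instead of rocked free) (z of block in the frame of slot above 0.009 m and value of joint any of jaw_left, jaw_right below 0.0015 m).
It fails at once if a bystander is moved by more than 25 mm (distance of any of plane, spare_a, chisel_a, chisel_b, amber_bottle, dish, varnish_jar from where it was at the start of the episode above 0.025 m).
It also fails if it takes over 43 s, if anything falls off the work surface, if the arm or the gripper's body presses on something with over 40 N, if the wrist force passes 120 N, or if a joint passes its speed limit or range.

### The arm

A 6-joint arm with a two-finger parallel gripper is mounted at the origin on the work surface. World frame = base frame: x ahead of the robot, y to its left, z up, the work surface at z = 0. Lengths are in m, angles in degrees, forces in N, time in s.
With the tool pointing down it reaches from about 0.425 to 0.95 m from the base axis. Payload 3.5 kg.
Tool frame: the origin (TCP) lies between the finger pads; the fingertips stand 11 mm ahead of it and the grasp point (between the pads) lies 8 mm behind it (bot.tips_ahead is the distance from the TCP to the fingertips, in m); z points along the fingers, y is the line along which they close (so a half turn about z gives the same grasp; the last joint's range is limited). The gripper opens to 85 mm and grips with 20 to 120 N. Pads are 22 mm wide; open, the fingers measure 114 mm over their backs; the gripper's body (76 mm by 85 mm) begins 54 mm behind the grasp point. The pads swing forward as they close: fully open they stand 13 mm farther back than shut.
Start: joints at [-75.745, 16.404, 90.338, -0, 73.258, -8.594], TCP at [0.262, -0.622, 0.242] pointing down, gripper open.
Joint ranges: [-158.93, 158.93], [-51.34, 127.21], [12.03, 142.37], [-87.48, 267.48], [13.55, 161.25], [-162.69, 162.69]. Speed limits (degrees/s): [159.86, 159.86, 180, 180, 180, 180].

### API

Orientations are given as [roll, pitch, yaw] about the fixed x, y, z axes, in that order (R = Rz(yaw) Ry(pitch) Rx(roll)).
In Python, from cell import bot, open_jaws, close, solve_ik, readout, optics, order gives the robot as it stands. The module is installed in compiled form; this text tells all that it offers. Calls block until the motion is done:
- bot.move_ptp(position, orientation): joint-space move of the TCP to a pose.
- bot.line_to(position, frame=None, max_speed=0.15, until_force=None): straight line of the TCP; frame=None keeps the orientation; max_speed is the mean speed in m/s. With until_force (N) it stops when the force on the tool has changed by that much, and returns True; else False.
- bot.move_joints(angles): joint-space move.
- open_jaws() and close(squeeze=None): open the fingers fully, or close them until they stop; squeeze is the grip in N (None keeps the last).
- bot.pause(seconds).
- solve_ik(position, orientation): joint angles nearest the present ones, or None.
- readout.state(): the state.
- optics.snapshot(name): name is "scene" or "top" or "wrist"; returns a dict with "pixels" (480x640x3 uint8, blue, green, red), "intrinsics" (3x3 intrinsics, pixels), "extrinsics" (4x4, takes a point from world to camera coordinates). Camera axes: x right, y down, z forward; pixel columns grow to the right and rows downward; lengths in m; the calibration is good to about 2 mm. A picture is of the moment at which its call begins. There is no depth.
A pose or a line that the arm cannot do raises bot.MotionError and nothing moves.
- order.finish_job(): hands the job in; it is judged then, once.
The state is a dict: "time": time; "joint_positions": joint angles; "dq": joint speeds; "tau": joint torques, N m; "eef_pos": TCP position; "orientation": TCP orientation; "wrist_force": force on the tool from outside, world axes, zero at the start; "ft_torque": the same for the moment, N m; "width": finger opening in m; "grasp_force": force on a finger pad.
Only numpy, scipy, OpenCV 4.12 (cv2) and the standard library are available. Lean on these libraries where they do the work, as an engineer would, in place of code of your own. Each camera call takes 0.05 s, during which the arm holds its last target. There are 200 camera calls.

## Working session

There is one attempt and no reset: what is moved stays moved. The work goes in short steps, each a Python script; the robot and the scene stay as the last script left them, time stands still between calls to the robot, and variables do not carry over. Pictures are saved under pics/ and viewed, at most 10 in all, crops included, and the job is handed in when it is done.

```bash
mkdir -p pics; python3 - <<'E'
from cell import *
import cv2,numpy as np
for n in("scene","top"):
    s=optics.snapshot(n);cv2.imwrite(f"pics/{n}0.png",s["pixels"]);np.savez(f"pics/{n}0.npz",K=s["intrinsics"],T=s["extrinsics"],p=s["pixels"])
    print(n,s["intrinsics"].tolist(),np.linalg.inv(s["extrinsics"]).round(3).tolist())
print(readout.state())
E
```

```text
scene [[502.23931191561786, 0.0, 322.0787442143389], [0.0, 502.23931191561786, 241.2661469420827], [0.0, 0.0, 1.0]] [[0.607, 0.654, -0.451, 1.026], [0.795, -0.487, 0.363, -0.423], [0.017, -0.579, -0.815, 0.969], [0.0, 0.0, 0.0, 1.0]]
top [[485.9525385791205, 0.0, 315.6717707478898], [0.0, 485.9525385791205, 234.2369706477364], [0.0, 0.0, 1.0]] [[-0.009, -0.992, 0.125, 0.354], [-1.0, 0.008, -0.014, -0.041], [0.013, -0.125, -0.992, 1.368], [0.0, 0.0, 0.0, 1.0]]
{'time': 0.1, 'joint_positions': array([-7.57432002e+01,  1.64497528e+01,  9.04159593e+01,  2.01871406e-03,
        7.32587692e+01, -8.59193566e+00]), 'dq': array([ 0.03024442, -0.17801717, -0.1166093 , -0.00804898,  0.16702008,
       -0.0137749 ]), 'tau': array([ 4.70199066e-04, -4.07298517e+01, -2.93699187e+01, -1.76623098e-04,
        3.38768063e-03, -6.79730107e-06]), 'eef_pos': array([ 0.26201864, -0.62143952,  0.24105477]), 'orientation': array([-1.79877204e+02, -2.05072238e-02,  2.28481299e+01]), 'wrist_force': array([-0.20340037,  0.91769763, -0.41061567]), 'ft_torque': array([-0.01114358, -0.02118317,  0.00676001]), 'grasp_force': 0.0, 'width': 0.08544976596791093}
```

View pics/scene0.png

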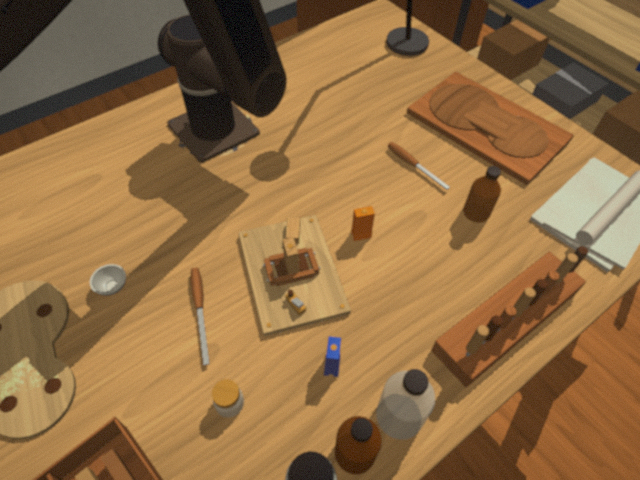

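View pics/top0.png

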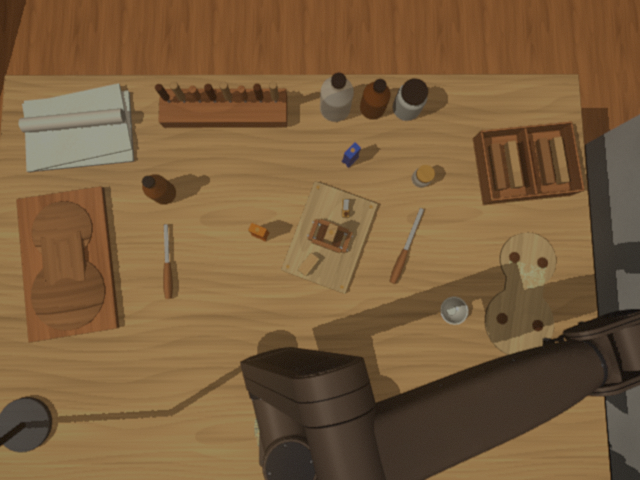

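Candidates for the block in the scene picture: the upright wood piece between the jaws at (291,250), the flat offcut at (292,230), the orange look-alike at (362,223) and the blue one at (332,357). I choose (291,250), or (331,233) in the top view, because it stands in the jig's slot. I'll check it in a close crop.

```bash
python3 - <<'E'
import cv2,numpy as np
a=cv2.imread("pics/scene0.png")[205:335,230:360];b=cv2.imread("pics/top0.png")[175:305,265:395]
f=lambda i:cv2.convertScaleAbs(cv2.resize(i[:,:130],(400,400),interpolation=cv2.INTER_CUBIC),alpha=1.5)
cv2.imwrite("pics/crop0.png",np.hstack([f(a),f(b)]))
E
```

```text
(no output)
```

View pics/crop0.png

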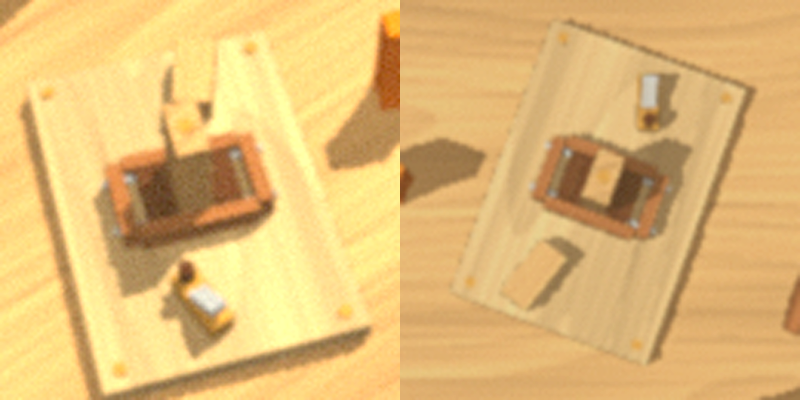

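The crop shows the block standing between the dark jaws, with a brass screw on top (scene crop (184,124), top crop (606,174)). The plane is at the far end of the board and the spare at the near end. Next I'll fit the jig pose from the board corners and screw.

```bash
cat > vis.py <<'E'
import numpy as np
from scipy.optimize import least_squares
def proj(d,P):
    c=np.c_[P,np.ones(len(P))]@d["T"].T; q=c[:,:3]@d["K"].T; return q[:,:2]/q[:,2:]
E
python3 - <<'E'
from vis import *
S=np.load("pics/scene0.npz");T=np.load("pics/top0.npz")
k=400/130
ps=np.array([[370,328],[105,397],[28,85],[262,35],[184,124]])/k+[230,205]-.5+.5/k
pt=np.array([[161,20],[352,87],[250,363],[53,291],[206,174]])/k+[265,175]-.5+.5/k
L=np.array([[.135,.095,.018],[.135,-.095,.018],[-.135,-.095,.018],[-.135,.095,.018],[0,0,.108]])
def W(v):
    c,s=np.cos(v[2]),np.sin(v[2]);return L@np.array([[c,-s,0],[s,c,0],[0,0,1]]).T+[v[0],v[1],0]
f=lambda v:np.r_[(proj(S,W(v))-ps).ravel(),(proj(T,W(v))-pt).ravel()]
r=least_squares(f,[.5,0,0]);print(r.x,np.degrees(r.x[2]),r.fun.reshape(-1,2).round(1).tolist())
# triangulate screw
g=lambda p:np.r_[proj(S,p[None])[0]-ps[4],proj(T,p[None])[0]-pt[4]]
q=least_squares(g,[.5,0,.1]);print(q.x,q.fun)
from cell import *
x,y,a=r.x;yaw=np.degrees(a)
for yy in(yaw,yaw+180):
  for dr in(0,17,-17):print(yy,dr,solve_ik([x,y,.2],[180+dr,0,yy]))
E
```

```text
[ 0.5195343  -0.10198338 -0.36645796] -20.99649432954537 [[0.6, 0.0], [-1.3, 0.3], [-1.2, -0.4], [0.7, -1.2], [0.3, 1.6], [-1.3, -1.2], [-0.5, 0.2], [0.0, 0.6], [-0.3, -0.1], [0.5, 0.4]]
[ 0.51934433 -0.10146163  0.11321569] [ 0.3215292  -0.03399015  0.35269353  0.20220427]
-20.99649432954537 0 [-2.20921855e+01  2.46568656e-01  1.13012055e+02 -2.54444375e-14
  6.67413766e+01  8.89043088e+01]
-20.99649432954537 17 [-2.98060416e+01 -7.92093503e-02  1.14495944e+02  1.79986192e+01
  6.92349953e+01  7.42239449e+01]
-20.99649432954537 -17 [-14.53516254   3.00923049 111.33931769 -18.17684036  68.63570027
 103.57472037]
159.00350567045462 0 [-22.0921855    0.24656866 113.01205476   0.          66.74137659
 -91.09569117]
159.00350567045462 17 [-14.53516254   3.00923049 111.33931769 -18.17684036  68.63570027
 -76.42527963]
159.00350567045462 -17 [-2.98060416e+01 -7.92093503e-02  1.14495944e+02  1.79986192e+01
  6.92349953e+01 -1.05776055e+02]
```

```bash
python3 - <<'E'
from cell import *
import cv2,numpy as np
bot.move_ptp([.5195,-.102,.22],[180,0,-21.0])
s=optics.snapshot("wrist");cv2.imwrite("pics/w1.png",s["pixels"]);np.savez("pics/w1.npz",K=s["intrinsics"],T=s["extrinsics"])
from vis import *
d=dict(K=s["intrinsics"],T=s["extrinsics"])
a=np.radians(-21);R=np.array([[np.cos(a),-np.sin(a),0],[np.sin(a),np.cos(a),0],[0,0,1]])
L=np.array([[0,0,.108],[.022,.012,.108],[.022,-.012,.108],[-.022,-.012,.108],[-.022,.012,.108],[0,.055,.04],[0,-.055,.04]])
print(proj(d,L@R.T+[.5195,-.102,0]).round(1).tolist(),readout.state()["time"],readout.state()["wrist_force"])
E
```

```text
[[313.7, 233.3], [296.4, 203.2], [330.9, 203.1], [330.2, 261.9], [297.4, 261.9], [252.8, 210.3], [375.6, 210.2]] 2.2333 [ 0.52342322 -0.40580365 -0.12598982]
```

View pics/w1.png

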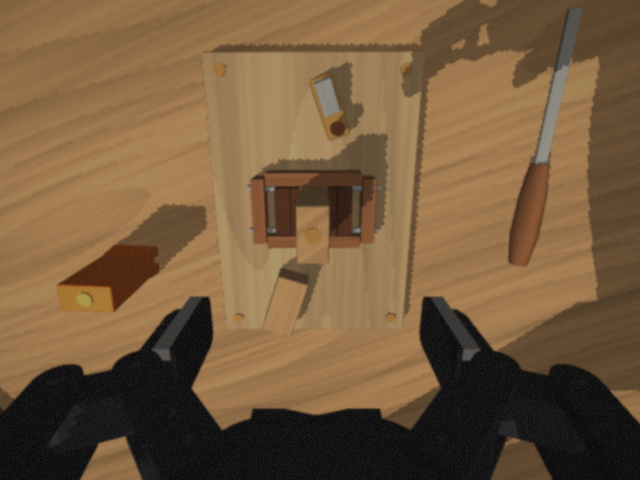

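The wrist view shows the block's screw at (313,236), 1–3 px from the prediction of (314,233), with the backstops at columns 252 and 375 as predicted. The alignment is good, so I'll descend and grip.

```bash
cat > rock.py <<'E'
from cell import *
import numpy as np
YAW=-21.0;a=np.radians(YAW);C=np.array([.5195,-.102,.018])+np.array([-.001*np.cos(a)-.0003*np.sin(a),-.001*np.sin(a)+.0003*np.cos(a),0])
ux=np.array([np.cos(a),np.sin(a),0]);uy=np.array([-np.sin(a),np.cos(a),0])
H=.063
def pose(th,lift=0):
    """th>0 leans towards +y about the lower edge"""
    e=.015*np.sign(th);dy,dz=-e,H
    y=e+dy*np.cos(th)+dz*np.sin(th);z=-dy*np.sin(th)+dz*np.cos(th)
    return C+uy*y+[0,0,z+lift],[180-np.degrees(th),0,YAW]
def rep(t=""):
    s=readout.state();f=s["wrist_force"];print(t,"t%.1f"%s["time"],"Fx %.1f Fy %.1f Fz %.1f"%(f@ux,f@uy,f[2]),"g%.0f w%.4f"%(s["grasp_force"],s["width"]),((s["eef_pos"]-C)@uy*1e3).round(1),(s["eef_pos"][2]*1e3-18).round(1),"roll",s["orientation"][0].round(1))
def go(th,lift=0,v=.04):
    p,o=pose(th,lift);bot.line_to(list(p),o,max_speed=v)
E
python3 - <<'E'
from rock import *
p,o=pose(0)
bot.line_to(list(p),o,max_speed=.12,until_force=8);rep("down")
close(80);rep("grip")
for th in(.06,.12,.18,.24,.30):
    go(th);rep(th)
E
```

```text
down t3.5 Fx -0.3 Fy -0.8 Fz -0.3 g0 w0.0857 -0.0 63.9 roll 180.0
grip t4.1 Fx 0.2 Fy 2.2 Fz 2.1 g78 w0.0232 0.5 63.3 roll -179.9
0.06 t4.4 Fx 0.9 Fy 1.5 Fz -0.1 g80 w0.0233 4.0 63.7 roll 176.6
0.12 t4.6 Fx 0.5 Fy -0.8 Fz -0.2 g80 w0.0233 7.5 64.2 roll 173.2
0.18 t4.9 Fx 1.4 Fy -3.7 Fz -1.4 g80 w0.0233 10.9 64.6 roll 169.7
0.24 t5.1 Fx 1.1 Fy -4.8 Fz -1.2 g80 w0.0227 14.6 64.7 roll 166.2
0.3 t5.4 Fx 1.5 Fy -5.0 Fz -1.2 g80 w0.0233 18.3 64.6 roll 162.8
```

```bash
python3 - <<'E'
from rock import *
bot.pause(.3);rep("hold+")
for th in(.15,0,-.08,-.16,-.24,-.31):
    go(th);rep(th)
bot.pause(.3);rep("hold-")
for th in(-.15,0,.16,.31,.15,0):
    go(th);rep(th)
bot.pause(.3);rep("mid")
import cv2
s=optics.snapshot("wrist");cv2.imwrite("pics/w2.png",s["pixels"])
t=optics.snapshot("scene");cv2.imwrite("pics/s2.png",cv2.resize(t["pixels"][200:320,220:380],(800,600),interpolation=cv2.INTER_CUBIC))
E
```

```text
hold+ t5.7 Fx 2.2 Fy -4.7 Fz -1.5 g80 w0.0230 18.3 64.6 roll 162.8
0.15 t6.1 Fx -0.0 Fy 0.2 Fz -0.5 g80 w0.0231 9.4 64.6 roll 171.4
0 t6.5 Fx -0.6 Fy -1.1 Fz 1.6 g80 w0.0233 0.0 63.2 roll 179.9
-0.08 t6.8 Fx 0.7 Fy 3.1 Fz 0.7 g81 w0.0231 -3.8 64.1 roll -175.4
-0.16 t7.0 Fx 0.8 Fy 7.0 Fz 1.0 g80 w0.0232 -8.4 64.5 roll -170.7
-0.24 t7.3 Fx 1.7 Fy 7.8 Fz 0.0 g80 w0.0227 -13.5 64.6 roll -166.2
-0.31 t7.6 Fx 1.9 Fy 7.7 Fz 0.1 g80 w0.0231 -17.9 64.5 roll -162.1
hold- t7.9 Fx 1.0 Fy 7.9 Fz -0.1 g80 w0.0232 -17.8 64.5 roll -162.2
-0.15 t8.3 Fx 0.1 Fy 0.1 Fz 1.3 g80 w0.0229 -8.9 64.4 roll -171.5
0 t8.7 Fx -0.6 Fy 1.8 Fz 3.3 g81 w0.0230 -0.0 63.3 roll -179.9
0.16 t9.1 Fx -0.8 Fy 1.3 Fz 2.0 g80 w0.0233 9.8 64.4 roll 170.9
0.31 t9.5 Fx 1.1 Fy -2.8 Fz -0.5 g80 w0.0230 18.7 64.3 roll 162.3
0.15 t9.9 Fx 0.7 Fy -0.4 Fz -0.4 g80 w0.0233 8.8 64.7 roll 171.4
0 t10.3 Fx 1.0 Fy -0.4 Fz 1.1 g81 w0.0231 -0.2 63.2 roll 179.9
mid t10.6 Fx -0.4 Fy -1.5 Fz 3.7 g81 w0.0233 0.1 63.2 roll 179.9
```

View pics/w2.png

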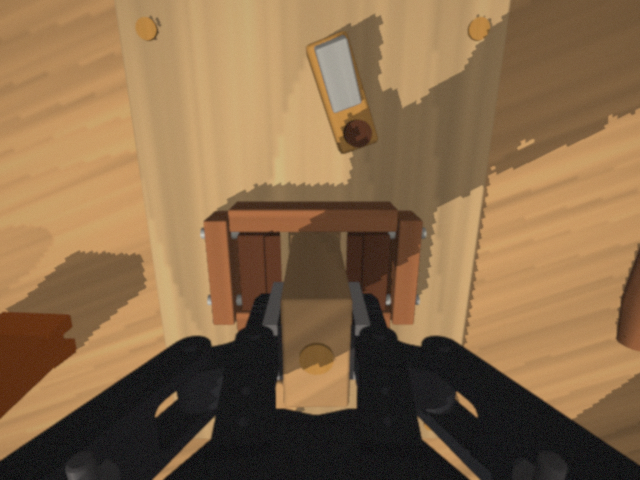

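The wrist view shows a pale gap on each side of the foot: the jaw edges are at columns ~280 and ~348, about 35 mm apart against 24 mm as found. Both jaws have therefore given about 5 mm. I'll lift gently with a force check.

```bash
python3 - <<'E'
from rock import *
import cv2
p,o=pose(0,.007)
print(bot.line_to(list(p),o,max_speed=.03,until_force=10));rep("7mm")
p,o=pose(0,.040)
print(bot.line_to(list(p),o,max_speed=.04,until_force=12));bot.pause(.5);rep("up")
w=optics.snapshot("wrist")["pixels"];s=optics.snapshot("scene")["pixels"][200:320,220:380]
cv2.imwrite("pics/end.png",np.hstack([cv2.resize(w,(400,300)),cv2.resize(s,(400,300),interpolation=cv2.INTER_CUBIC)]))
E
```

```text
False
7mm t11.1 Fx 0.6 Fy -1.2 Fz -1.0 g80 w0.0232 0.2 69.8 roll -180.0
False
up t12.5 Fx 0.1 Fy 0.4 Fz -0.9 g80 w0.0230 0.0 102.9 roll -180.0
```

View pics/end.png

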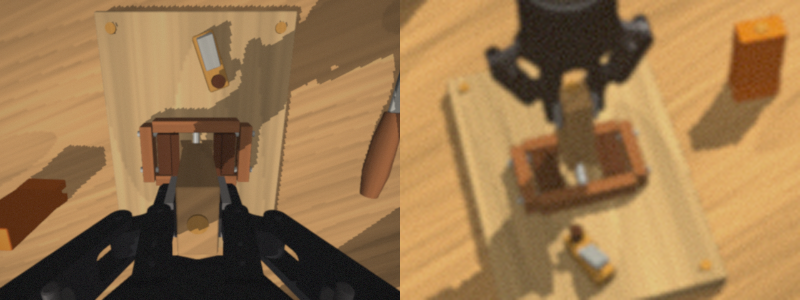

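The block is out and upright: the steel rod is visible under it (left view (197,137), right view (581,175)), and the tool carries about 0.9 N, the block's weight. I'm handing in.

```bash
python3 -c "
from cell import *
print(order.finish_job())"
```

```text
the job is handed in; nothing more can be done
None
```

I rocked the block until both jaws gave way, lifted it out, and handed the job in with it held upright and still about 40 mm above the slot floor (about 18 mm clear of the jaws); no verdict came back.

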